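# Offer up the hinge leaf and hold it for the pin

### The arm

A 6-joint arm with a two-finger parallel gripper is mounted at the origin on a cart in front of the work surface, level with it; the furniture and walls round the work are solid. World frame = base frame: x ahead of the robot, y to its left, z up, the work surface at z = 0. Lengths are in mm, angles in rad, forces in N, time in s.
With the tool pointing down it reaches from about 250 to 775 mm from the base axis. Payload 8.9 kg.
Tool frame: the origin (TCP) lies at the very end of the fingers, on their centre line; the grasp point (between the pads) lies 19 mm behind it (hold_point_z is the distance from the TCP to the grasp point, in mm); z points along the fingers, y is the direction in which the jaws open and shut (so a half turn about z gives the same grasp; the last joint's range is limited). The gripper opens to 85 mm and grips with 20 to 120 N. Pads are 22 mm wide; open, the fingers measure 114 mm over their backs; the gripper's body (76 mm by 85 mm) begins 54 mm behind the grasp point. The pads swing forward as they close: fully open they stand 13 mm farther back than shut.
Start: joints at [-1.385, 0.291, -0.153, 1.127, 0, 1.431], TCP at [167.539, -497.548, 231.305] pointing down, gripper open.
Joint ranges: [-2.52, 2.52], [-0.91, 1.74], [-1.3, 1.37], [-1.96, 2.02], [-1.52, 1.47], [-3.14, 3.14]. Speed limits (rad/s): [2.22, 2.22, 2.79, 3.14, 3.14, 3.14].

### API

Orientations are given as a rotation vector (axis times angle).
In Python, from workcell import read_state, snapshot, close_job, hold_point_z gives the robot as it stands. The module is installed in compiled form; this text tells all that it offers.
- The arm moves only by the shell command python3 -m handwheel 'ROWS' [FORCE]. ROWS is JSON, a list of rows, each a list of 3 entries, a list of its own where there are three numbers: the shift along the world's x, y, z in mm, then the turn about the world's z in rad, then the finger opening in mm, from 0 to 85.4. In form: [[[x, y, z], twist, fingers], ...]. A call has 1 to 5 rows; each row shifts and turns the commanded pose from where the row before left it; what a row does not reach is not made up. A row lasts 1/12 s, in which the tool goes at most 41.7 mm and 7.16 degrees, less where a joint would pass 70% of its speed; a pose out of reach is approached as far as the arm can. A call is refused whole if a number of a shift passes 41.7 or a number of a turn 0.125, either way. A call with a gripper value outside its range is refused whole. The fingers move at their own pace and stop on an object; FORCE is the grip in N (left out, the last holds). Time passes only in rows, so rows that do not move let the fingers close. It gives the time, the measured TCP pose, the force and the opening at its end, in the units of the state.
- read_state(): the state, without advancing time (a new reading comes with each control period).
- snapshot(name): name is "scene" or "top"; returns a dict with "image" (420x560x3 uint8, red, green, blue), "fx", "fy", "cx", "cy" (pixels), "distortion" ([k1, k2, p1, p2, k3] as OpenCV has them; the pictures are not rectified), "world_from_camera" (4x4, takes a point from camera to world coordinates). Camera axes: x right, y down, z forward; pixel columns grow to the right and rows downward; lengths in mm; the calibration is good to about 2 mm. A picture is of the moment at which its call begins. There is no depth.
- close_job(): hands the job in, once; it reports no verdict.
The state is a dict: "time_s": time; "joint_positions": joint angles; "joint_vel": joint speeds; "joint_torque": joint torques, N m; "position": TCP position; "tcp_rot": TCP orientation; "ft_force": force on the tool from outside, world axes, zero at the start; "moment": the same for the moment, N m; "gripper_width": finger opening in mm.
Only numpy, scipy, OpenCV 4.12 (cv2) and the standard library are available. Lean on these libraries where they do the work, as an engineer would, in place of code of your own. Each camera call takes 0.05 s, during which the arm holds its last target.

### The job

Slide the clear cover of the hardware case fully open and take out the strap hinge leaf with the single knuckle, leaving the two-knuckle one in the case. Lower its knuckle gently between the two knuckles of the leaf on the cabinet jamb until all three holes are in one straight line, ready for the started pin to be tapped through. Finish while still holding the leaf steady there in the gripper, free of the jamb or only lightly touching it, and leave the other things on the bench where they are.

Things in the scene. Friction and masses are not known exactly. Their poses are not given: they have to be found in the camera images.
- hardware_case: Low wood case 280 x 256 mm (x, y), sides 51 mm high, front 36. Origin: centre of underside, on the table; x points front (robot side) to back. Front bay x -130 to 0, y -118 to 118 mm holds two leaves under the sliding cover; back half decked. Bay floor 6 mm above table; slats 12 mm wide along y at x = -92 and -40 carry the leaves flat, undersides at 16 mm; fingertips fit below, between slats.
- case_cover (a joint): Clear cover panel (130 x 244 x 5 mm, top face 45 mm above the table) sliding along the case's x axis: 0 = shut, 0.125 m = fully open, at its stop over the back deck. Starts 0 to 20 mm open; about 2 N slides it and it stays where it is left.
- cover_pull (a point): Middle of the cover's dark wooden pull: an upright bar 14 mm thick along the case's x, 70 mm long along its y, from 49 to 71 mm above the table (this point is at 60 mm), near the cover's front edge, where a 4 mm wooden strip stands 5 mm out in front of it. Moves with the cover; pinch it across 14 mm or push it from the robot's side.
- leaf_single: Loose steel strap leaf with ONE knuckle, 130 g: plate 36 mm wide (y), 5 mm thick, x -36 (round end) to +30 mm, then a 24 mm wide neck to a knuckle (tube, 16 mm outside, 24 mm long in y), its axis at x = +40 mm, 8 mm above the underside. Origin: underside, middle of plate; x to the knuckle, z up. Grasp from above across the 36 mm, near the origin. Lies left or right in the bay, knuckle to the back.
- single_bore (a point): Centre of the 9 mm hole through the single knuckle of that leaf; its axes are the leaf's, y along the hole.
- leaf_double: The other loose steel strap leaf: same plate, but widening to 64 mm and ending in TWO knuckles 18 mm long with a 28 mm gap, so it cannot mesh with the jamb's leaf. Same origin and axes, same way round, in the other half of the bay, about 96 mm to one side. It stays in the case.
- jamb: Fixed wooden jamb 60 x 184 mm, top 66.5 mm above the table, with end tenons, on a plywood board 12 mm thick (x -35 to 85, y -125 to 125 mm). Origin on the table. Let into its top: a steel leaf with two knuckles (16 mm outside, 18 mm long) overhanging the near edge (x = -14 mm), only the board below them. A pin started in the +y knuckle sticks out 55 mm on that side, not into the gap.
- jamb_bore (a point): Middle of the 28 mm gap between the fixed knuckles, on the axis of their 9 mm holes: 70 mm above the table, at x = -24 mm of the jamb. Axes as the jamb's: y along the holes, z up. The leaf comes with its axes parallel to these, plate on the -x side; its knuckle enters from above with 2 mm to spare at each end. Holes line up when single_bore is at this point; no stop below holds it there.
- pencil_teal: Bystander: mechanical pencil, 10 x 136 x 11 mm, lying in front of the jamb, nearer the robot.
- thumb_plane: Bystander: small brass plane, 25 x 60 x 34 mm, standing in front of the gap between case and jamb.

How it is judged (in metres and radians):
On the way, in this order (a step that is already met when the one before it is completed fails the run):
1. the cover is slid fully open (110 mm or more) (value of joint case_cover above 0.11 m), for 0.2 s.
2. the single-knuckle leaf is lifted clear of the case in the gripper (z of leaf_single in the frame of hardware_case above 0.07 m and contact force between the fingers and leaf_single above 1 N), for 0.2 s.
At the end, for the whole second after the job is handed in: Leaf gripped (over 2 N), still; its hole within 2.5 mm of the fixed holes' axis fore-aft and in height, 4 mm along it, parallel within 0.09 rad; under 8 N on the jamb; cover open over 100 mm; two-knuckle leaf still in the bay (x of single_bore in the frame of jamb_bore between -0.0025 and 0.0025 m and z of single_bore in the frame of jamb_bore between -0.0025 and 0.0025 m and y of single_bore in the frame of jamb_bore between -0.004 and 0.004 m and angle between the y axis of single_bore and the y axis of jamb_bore, either way round below 0.09 rad and contact force between the fingers and leaf_single above 2 N and contact force between leaf_single and jamb below 8 N and linear speed of leaf_single below 0.02 m/s and value of joint case_cover above 0.1 m and z of leaf_double in the frame of hardware_case below 0.035 m and x of leaf_double in the frame of hardware_case between -0.13 and 0 m and y of leaf_double in the frame of hardware_case between -0.118 and 0.118 m); the arm keeps its last pose, push and grip.
It fails at once if the leaf is rammed against the jamb (over 40 N) (contact force between leaf_single and jamb above 40 N).
It fails at once if a bystander (pencil, plane) is shifted by more than 30 mm (distance of any of pencil_teal, thumb_plane from where it was at the start of the episode above 0.03 m).
It also fails if it takes over 48 s, if anything falls off the work surface, if the arm or the gripper's body presses on something with over 40 N, if the wrist force passes 120 N, or if a joint passes its speed limit or range.

## Working session

There is one attempt and no reset: what is moved stays moved. The work goes in short steps, Python scripts to look and compute and a shell command to move; the robot and the scene stay as the last step left them, time stands still between calls to the robot, and variables do not carry over. Pictures are saved under pics/ and viewed, and the job is handed in when it is done.

```bash
mkdir -p pics; ls
python3 - <<'E'
from workcell import *
import cv2,numpy as np
print(read_state(), hold_point_z)
for n in("scene","top"):
    s=snapshot(n); cv2.imwrite(f"pics/{n}0.png",s["image"][:,:,::-1])
    print({k:(np.round(v,4).tolist() if k!="image" else 0) for k,v in s.items()})
E
```

```text
pics
{'time_s': 0.0, 'joint_positions': array([-1.38530453e+00,  2.91258484e-01, -1.54110593e-01,  1.12669258e+00,
        7.54236482e-06,  1.43151824e+00]), 'joint_vel': array([ 0.00079716,  0.00207002,  0.00296452,  0.00200561, -0.00031144,
        0.00016565]), 'joint_torque': array([ 1.71924752e-03, -5.37139535e+01,  3.31378376e+01,  1.57006283e-02,
        9.05903789e-06,  4.39934126e-06]), 'position': array([ 167.46027459, -497.12737637,  230.74949515]), 'tcp_rot': array([-3.09901495e+00, -5.07703748e-01,  3.40642915e-05]), 'ft_force': array([-0.05856476, -0.35319447, -0.34300765]), 'moment': array([-0.02034402,  0.03791921, -0.02063904]), 'gripper_width': 85.38950907881245} 18.700000000000003
{'image': 0, 'fx': 450.7271, 'fy': 450.7271, 'cx': 271.4736, 'cy': 205.7623, 'distortion': [-0.0963, 0.0, 0.0, 0.0, 0.0], 'world_from_camera': [[-0.6514, -0.5436, 0.5293, -15.9534], [-0.7587, 0.4596, -0.4617, 500.0015], [0.0077, -0.7023, -0.7118, 779.9316], [0.0, 0.0, 0.0, 1.0]]}
{'image': 0, 'fx': 416.2399, 'fy': 416.2399, 'cx': 270.1981, 'cy': 210.3198, 'distortion': [0.0313, 0.0, 0.0, 0.0, 0.0], 'world_from_camera': [[0.1075, -0.969, 0.2226, 271.6852], [-0.9942, -0.1046, 0.0247, 19.3435], [-0.0007, -0.224, -0.9746, 1131.2711], [0.0, 0.0, 0.0, 1.0]]}
```

View pics/scene0.png

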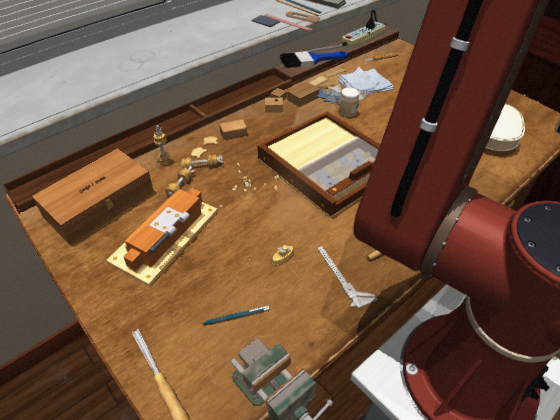

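View pics/top0.png

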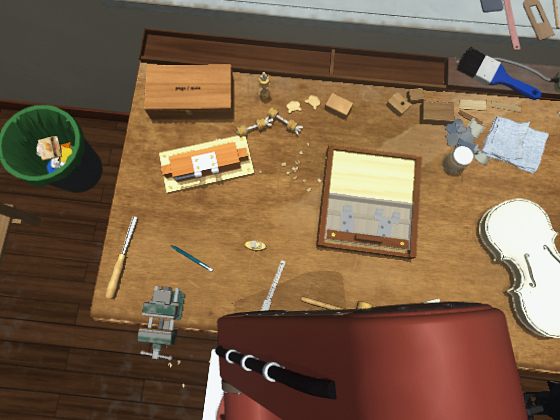

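The top view shows the case centred near (370,200) with the pull at about (368,238), and the jamb leaf near (205,162). The plane is at (255,245) and the pencil at (190,258). I'll zoom in on these.

```bash
cat > h.py <<'E'
from workcell import *
import cv2,numpy as np
def snap(n):
    s=snapshot(n); s["K"]=np.array([[s["fx"],0,s["cx"]],[0,s["fy"],s["cy"]],[0,0,1.]]); s["D"]=np.array(s["distortion"],float); s["T"]=np.array(s["world_from_camera"]); return s
def ray(s,uv):
    p=cv2.undistortPoints(np.array(uv,float).reshape(-1,1,2),s["K"],s["D"]).reshape(-1,2)
    d=np.c_[p,np.ones(len(p))]@s["T"][:3,:3].T
    return s["T"][:3,3],d
def onz(s,uv,z):
    o,d=ray(s,uv); return o+d*((z-o[2])/d[:,2])[:,None]
def proj(s,P):
    T=np.linalg.inv(s["T"]); P=np.array(P,float).reshape(-1,3)
    r,_=cv2.Rodrigues(T[:3,:3]); return cv2.projectPoints(P,r,T[:3,3],s["K"],s["D"])[0].reshape(-1,2)
def crop(s,box,k,fn):
    x0,y0,x1,y1=box
    cv2.imwrite(fn,cv2.resize(s["image"][y0:y1,x0:x1,::-1],None,fx=k,fy=k,interpolation=cv2.INTER_CUBIC))
E
python3 - <<'E'
from h import *
s=snap("top"); crop(s,(310,140,430,264),4.8,"pics/t_case.png"); crop(s,(150,125,270,200),6,"pics/t_jamb.png")
s=snap("scene"); crop(s,(250,105,390,215),5.4,"pics/s_case.png"); crop(s,(100,180,230,285),5.7,"pics/s_jamb.png")
E
```

```text
(no output)
```

View pics/t_case.png

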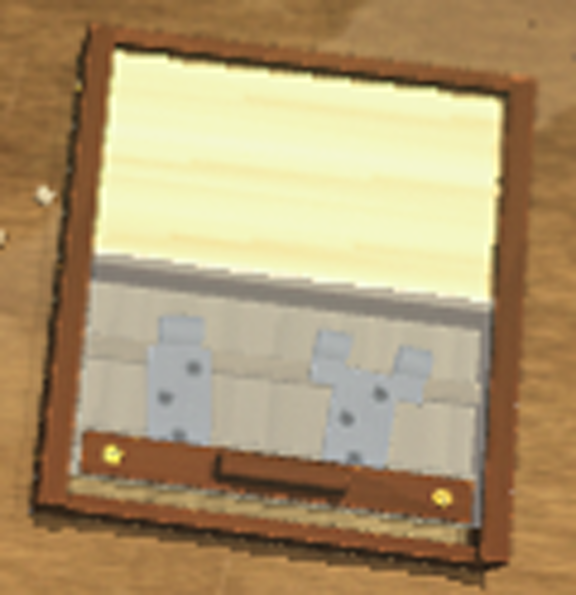

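View pics/t_jamb.png

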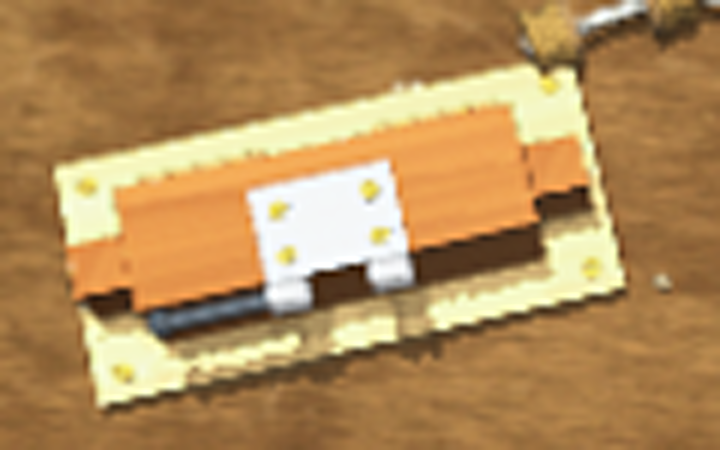

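View pics/s_case.png

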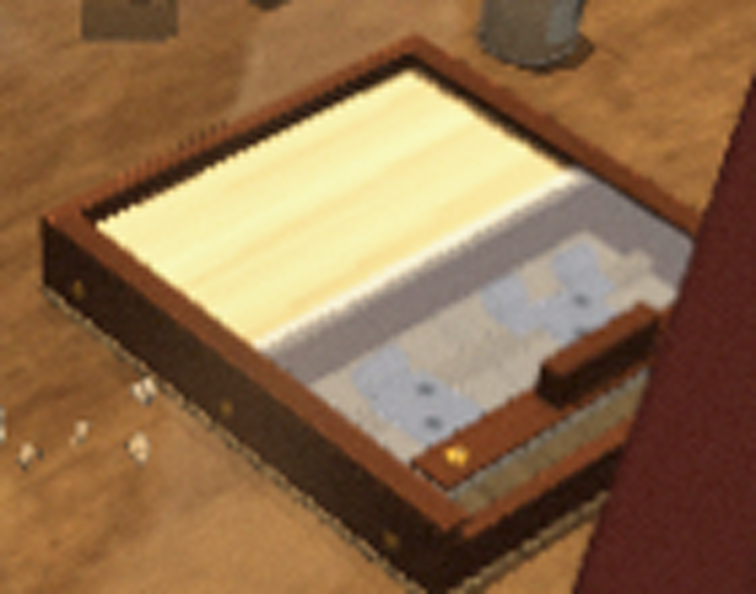

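View pics/s_jamb.png

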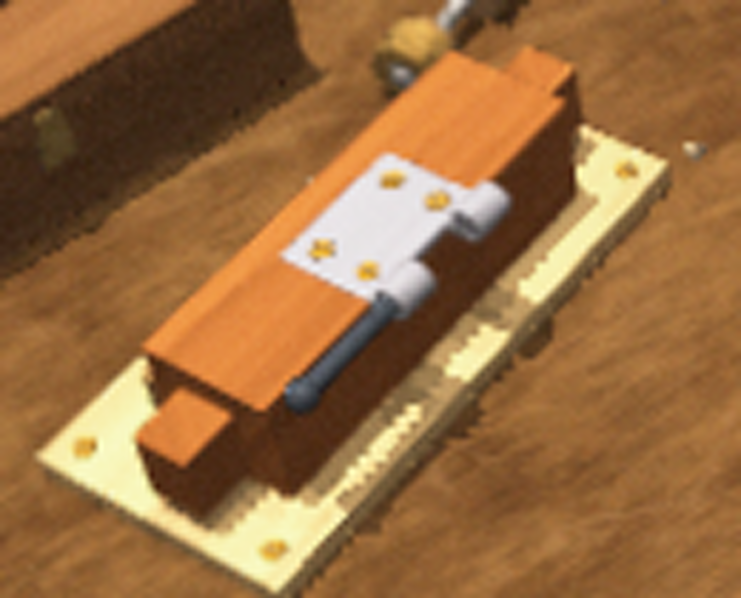

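Top crop: the single leaf is on the left of the case (knuckle at crop 180,328) and the double is on the right. On the jamb, the knuckles are at about crop (288,293) and (390,270). I'll turn these into positions and check them against the given sizes.

```bash
cat > m.py <<'E'
from h import *
def kab(m,w):
    m=np.array(m,float);w=np.array(w,float)[:,:2];mc=m.mean(0);wc=w.mean(0);a=m-mc;b=w-wc
    th=np.arctan2((a[:,0]*b[:,1]-a[:,1]*b[:,0]).sum(),(a*b).sum());R=np.array([[np.cos(th),-np.sin(th)],[np.sin(th),np.cos(th)]])
    t=wc-R@mc; return th,t,w-(m@R.T+t)
E
python3 - <<'E'
from m import *
np.set_printoptions(precision=1,suppress=True)
t=snap("top");s=snap("scene")
tj=lambda p:np.array(p)/6.0+[150,125]
tc=lambda p:np.array(p)/4.8+[310,140]
sj=lambda p:np.array(p)/5.7+[100,180]
sc=lambda p:np.array(p)/5.4+[250,105]
# board corners z=12; jamb frame: back-left(85,125), back-right(85,-125), front-right(-35,-125), front-left(-35,125)
m=[(85,125),(85,-125),(-35,-125),(-35,125)]
def rep(n,m,w):
    th,tt,r=kab(m,w);print(n,"th %.4f"%th,tt,"res",np.abs(r).max().round(1), r.round(1).tolist());return th,tt
th,tt=rep("board top",m,onz(t,tj([(55,170),(572,65),(625,288),(100,407)]),12))
rep("board scene",[m[0],m[2],m[3]],onz(s,sj([(38,458),(668,165),(281,575)]),12))
# jamb block top corners z=66.5, width? fore edge x=-14, back x=46; y +-92
m=[(46,92),(46,-92),(-14,92)]
rep("block scene",[m[0],m[2]],onz(s,sj([(145,347),(265,410)]),66.5))
# plate back corners symmetric about jamb axis; knuckles top z=78 x=-24
kt=onz(t,tj([(288,293),(390,270)]),78); print("knuckle tops top view",kt, np.linalg.norm(kt[1]-kt[0]),"mid",kt.mean(0))
ks=onz(s,sj([(407,284),(482,207)]),78); print("knuckle scene",ks,np.linalg.norm(ks[1]-ks[0]),ks.mean(0))
c,si=np.cos(th),np.sin(th); print("jamb_bore from board",tt+[-24*c,-24*si])
m=[(140,128),(140,-128)]
rep("case back top",m,onz(t,tc([(92,28),(535,80)]),51))
rep("case all top",m+[(-140,-128),(-140,128)],onz(t,tc([(92,28),(535,80),(505,565),(37,505)]),51)) 
w=onz(s,sc([(42,225),(415,38)]),51);rep("case back scene",m,w)
print("pull top",onz(t,tc([(285,468)]),71), "scene",onz(s,sc([(545,372)]),71))
print("leaf knuckle top (z32)",onz(t,tc([(180,328),(330,350),(413,361)]),30))
E
```

```text
board top th 0.3340 [619.5 233.1] res 2.7 [[-0.2, 0.2], [-2.7, -0.5], [2.3, 0.7], [0.6, -0.4]]
board scene th 0.3408 [623.3 234.3] res 4.1 [[-2.4, 0.9], [-1.7, 2.5], [4.1, -3.4]]
block scene th 0.3399 [621.2 234.3] res 1.1 [[-1.1, -0.4], [1.1, 0.4]]
knuckle tops top view [[590.3 246.7  78. ]
 [605.7 203.5  78. ]] 45.89527667515367 mid [598.  225.1  78. ]
knuckle scene [[587.2 249.8  78. ]
 [602.1 207.5  78. ]] 44.8327539810869 [594.7 228.7  78. ]
jamb_bore from board [596.9 225.3]
case back top th -0.0200 [ 574.8 -218.7] res 1.7 [[-0.0, -1.7], [0.0, 1.7]]
case all top th -0.0259 [ 575.5 -217.2] res 2.4 [[-1.5, -2.4], [0.1, 1.1], [1.5, 2.3], [-0.0, -1.0]]
case back scene th -0.0109 [ 572.5 -213. ] res 0.3 [[-0.0, -0.3], [0.0, 0.3]]
pull top [[ 470.  -214.8   71. ]] scene [[ 469.8 -174.5   71. ]]
leaf knuckle top (z32) [[ 551.3 -160.7   30. ]
 [ 547.6 -245.4   30. ]
 [ 546.3 -291.9   30. ]]
```

Measurements agree to within about 3 mm: case yaw ≈ -0.02, jamb yaw ≈ 0.338, bore ≈ (597,226). I'll move in front of the pull with the tool turned by +2.80 (half-turned so the last joint stays in range later) and the fingers shut.

```bash
for i in 1 2 3 4; do python3 -m handwheel '[[[10.7,11.8,-1],0.117,0],[[10.7,11.8,-1],0.117,0],[[10.7,11.8,-1],0.117,0],[[10.7,11.8,-1],0.117,0],[[10.7,11.8,-1],0.117,0]]' 40; done; python3 -m handwheel '[[[10.7,11.8,-10],0.117,0],[[10.7,11.8,-10],0.117,0],[[10.7,11.8,-10],0.117,0],[[10.7,11.8,-10],0.11,0],[[0,0,0],0,0]]'
python3 - <<'E'
from h import *
r=read_state();print(r["position"],r["tcp_rot"],r["joint_positions"],r["time_s"])
t=snap("top");s=snap("scene");crop(t,(290,130,430,270),4,"pics/t1.png");crop(s,(230,60,420,260),3,"pics/s1.png")
E
```

```text
time_s: 0.72
position: [221.4, -437.9, 226.2]
tcp_rot: [-2.818, -1.388, -0.0]
ft_force: [0.5, -0.8, 0.3]
gripper_width: 25.7
time_s: 1.13
position: [275.0, -378.9, 221.3]
tcp_rot: [2.298, 2.142, -0.0]
ft_force: [0.2, -1.1, -0.6]
gripper_width: 0.2
time_s: 1.55
position: [328.5, -319.9, 216.3]
tcp_rot: [1.583, 2.714, -0.0]
ft_force: [0.1, -0.0, -1.0]
gripper_width: -0.5
time_s: 1.97
position: [382.0, -260.9, 211.3]
tcp_rot: [0.733, 3.055, -0.0]
ft_force: [0.7, -0.0, -1.6]
gripper_width: 0.0
time_s: 2.38
position: [424.7, -212.1, 169.7]
tcp_rot: [-0.013, -3.14, -0.003]
ft_force: [0.4, 0.5, -0.5]
gripper_width: -0.1
[ 424.71698543 -212.14759868  169.70025518] [-0.01256681 -3.14008893 -0.00324007] [-6.17990809e-01  2.45066733e-01 -3.86647438e-01  9.41478257e-01
  8.35852341e-04 -6.09987740e-01] 2.3833
```

View pics/t1.png

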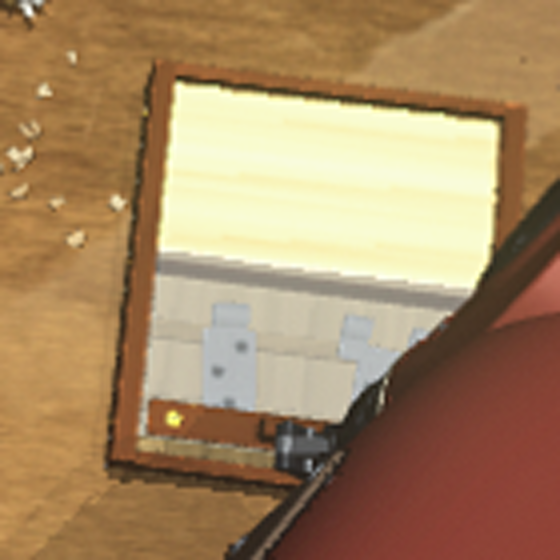

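View pics/s1.png

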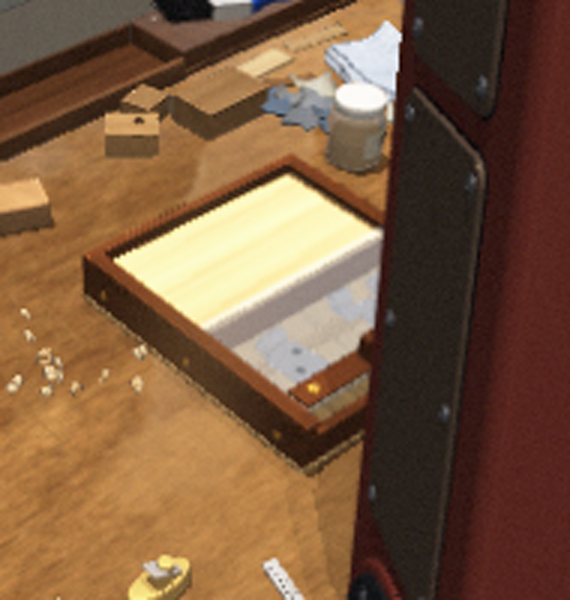

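The arm hides part of the view, but the fingers are in front of the pull as planned. I'll descend to z≈57 and push.

```bash
python3 -m handwheel '[[[0,-2,-28],0,0],[[0,-2,-28],0,0],[[0,0,-28],0,0],[[0,0,-28],0,0],[[0,0,0],0,0]]'
python3 -m handwheel '[[[6,0,0],0,0],[[6,0,0],0,0],[[6,0,0],0,0],[[6,0,0],0,0],[[6,0,0],0,0]]'
python3 -m handwheel '[[[8,0,0],0,0],[[8,0,0],0,0],[[8,0,0],0,0],[[8,0,0],0,0],[[8,0,0],0,0]]'
python3 -m handwheel '[[[8,0,0],0,0],[[8,0,0],0,0],[[8,0,0],0,0],[[8,0,0],0,0],[[0,0,0],0,0]]'
python3 - <<'E'
from h import *
t=snap("top");crop(t,(290,130,430,270),4,"pics/t2.png")
E
```

```text
time_s: 2.9
position: [421.5, -217.4, 55.9]
tcp_rot: [-0.03, -3.136, -0.005]
ft_force: [-2.0, 0.1, -0.8]
gripper_width: 0.2
time_s: 3.32
position: [455.7, -218.9, 60.5]
tcp_rot: [0.025, 3.14, -0.002]
ft_force: [-3.4, -0.3, 1.1]
gripper_width: 0.0
time_s: 3.73
position: [495.1, -218.3, 59.3]
tcp_rot: [-0.025, -3.141, 0.0]
ft_force: [-2.8, -1.2, -0.4]
gripper_width: -0.4
time_s: 4.15
position: [528.1, -218.3, 59.3]
tcp_rot: [0.024, 3.14, 0.0]
ft_force: [-0.2, 0.2, -0.1]
gripper_width: 0.1
```

View pics/t2.png

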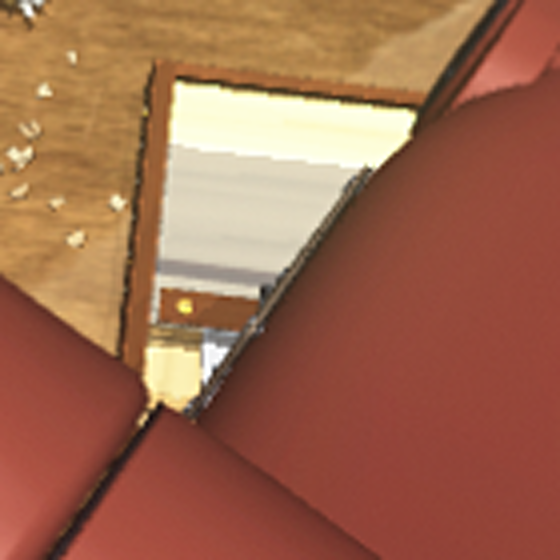

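The cover is sliding: its front strip with the brass screw is now at crop (190,305). I'll keep pushing gently to the stop.

```bash
python3 -m handwheel '[[[6,0,0],0,0],[[6,0,0],0,0],[[6,0,0],0,0],[[5,0,0],0,0],[[3,0,0],0,0]]'
python3 -m handwheel '[[[3,0,0],0,0],[[3,0,0],0,0],[[2,0,0],0,0],[[2,0,0],0,0],[[0,0,0],0,0]]'
```

```text
time_s: 4.62
position: [553.1, -218.4, 59.2]
tcp_rot: [0.025, 3.141, -0.0]
ft_force: [-1.6, -0.8, -1.1]
gripper_width: 0.2
time_s: 5.03
position: [561.9, -218.3, 59.2]
tcp_rot: [-0.025, -3.14, 0.0]
ft_force: [-3.6, -1.9, 0.1]
gripper_width: -0.0
```

```bash
python3 -m handwheel '[[[2,0,0],0,0],[[2,0,0],0,0],[[0,0,0],0,0]]'
python3 -m handwheel '[[[2,0,0],0,0],[[2,0,0],0,0],[[0,0,0],0,0]]'
```

```text
time_s: 5.28
position: [562.1, -218.2, 59.0]
tcp_rot: [-0.027, -3.133, 0.0]
ft_force: [-19.5, -2.8, 11.7]
gripper_width: 0.1
time_s: 5.53
position: [562.3, -218.2, 58.9]
tcp_rot: [-0.028, -3.126, 0.001]
ft_force: [-35.1, -3.9, 23.9]
gripper_width: -0.0
```

The cover is at its stop: it stopped moving and the force rose to 35 N. I'll back off, rise, and swing left to look at the leaf.

```bash
python3 -m handwheel '[[[-9,0,0],0,0],[[-12,0,0],0,0],[[-10,0,30],0,60],[[-20,20,35],0,60],[[-20,25,35],0,60]]'
python3 -m handwheel '[[[-20,30,20],0,60],[[-20,30,0],0,60],[[-20,30,0],0,60],[[0,30,0],0,60],[[0,0,0],0,60]]'
python3 - <<'E'
from h import *
t=snap("top");crop(t,(310,140,430,264),4.8,"pics/t3.png");s=snap("scene");crop(s,(250,105,390,215),5.4,"pics/s3.png")
print(read_state()["position"])
E
```

```text
time_s: 5.95
position: [503.0, -178.3, 153.5]
tcp_rot: [0.027, 3.141, 0.0]
ft_force: [-0.5, 0.3, 1.1]
gripper_width: 35.6
time_s: 6.37
position: [442.2, -53.7, 173.2]
tcp_rot: [0.02, 3.14, 0.003]
ft_force: [0.1, -0.0, 0.2]
gripper_width: 60.0
[443.86020399 -57.07041827 173.05907453]
```

View pics/t3.png

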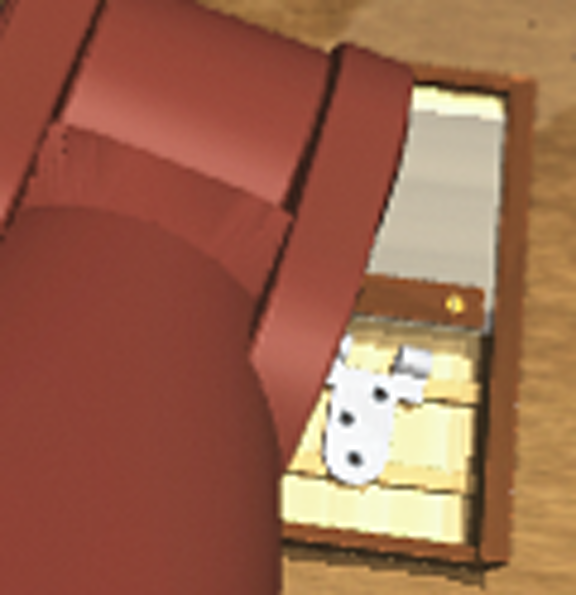

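View pics/s3.png

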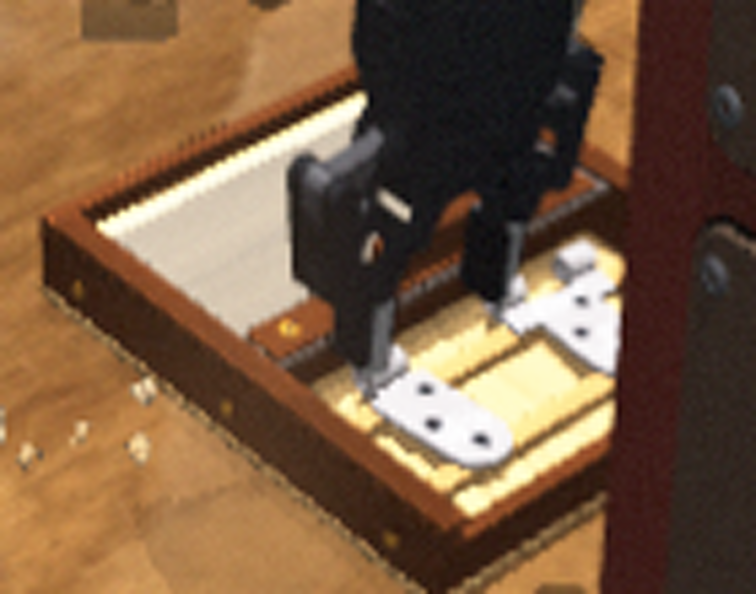

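The cover sits over the back deck and both leaves are exposed. In the scene view, the single leaf's holes are at crop (426,388), (433,424) and (481,440). I'll measure it at plate height 21.

Run:
```python
from m import *
np.set_printoptions(precision=1,suppress=True)
t=snap("top");s=snap("scene")
tc=lambda p:np.array(p)/4.8+[310,140]
sc=lambda p:np.array(p)/5.4+[250,105]
print("scene holes",onz(s,sc([(426,388),(433,424),(481,440)]),21))
print("scene edges L",onz(s,sc([(380,406),(450,455)]),21),"R",onz(s,sc([(405,375),(480,406)]),21),"tip",onz(s,sc([(508,453)]),21))
print("top0 holes",onz(t,tc([(193,368),(166,398),(180,434)]),21))
print("top0 edges L/R",onz(t,tc([(148,400),(213,400)]),21), "neckline",onz(t,tc([(148,345),(212,350)]),21))
print("double tip/kn",onz(t,tc([(355,485),(413,361),(330,350)]),21))
print("front wall inner edge",onz(t,tc([(290,527),(470,543)]),36), "cover front edge",onz(t,tc([(485,330),(400,322)]),45))
```

```text
scene holes [[ 532.5 -170.5   21. ]
 [ 513.  -155.    21. ]
 [ 491.1 -164.1   21. ]]
scene edges L [[ 537.6 -145.    21. ]
 [ 493.3 -145.9   21. ]] R [[ 545.4 -169.5   21. ]
 [ 507.5 -180.8   21. ]] tip [[ 477.1 -167.2   21. ]]
top0 holes [[ 531.1 -171.    21. ]
 [ 512.1 -157.    21. ]
 [ 492.3 -166.2   21. ]]
top0 edges L/R [[ 509.9 -147.    21. ]
 [ 513.8 -183.5   21. ]] neckline [[ 541.7 -144.8   21. ]
 [ 542.7 -181.1   21. ]]
double tip/kn [[ 474.  -265.1   21. ]
 [ 548.5 -294.4   21. ]
 [ 549.9 -247.5   21. ]]
front wall inner edge [[ 444.1 -227.    36. ]
 [ 446.  -325.    36. ]] cover front edge [[ 564.5 -326.5   45. ]
 [ 564.  -279.6   45. ]]
```

Both views agree: leaf origin ≈ (512,-164.5), yaw ≈ +0.05. I'll move above it with a 60 mm opening.

```bash
python3 -m handwheel '[[[17,-27,-20],0.03,62],[[17,-27,-20],0.03,62],[[17,-27,-20],0,62],[[16,-26,-20],0,62],[[0,0,0],0,62]]'
python3 -m handwheel '[[[0,0,0],0,62]]'
python3 - <<'E'
from h import *
t=snap("top");crop(t,(310,140,430,264),4.8,"pics/t4.png");s=snap("scene");crop(s,(250,85,390,215),5,"pics/s4.png")
print(read_state()["position"],read_state()["tcp_rot"])
E
```

```text
time_s: 6.98
position: [511.5, -169.9, 88.5]
tcp_rot: [0.063, -3.139, 0.0]
ft_force: [-2.4, -0.6, -0.1]
gripper_width: 62.0
time_s: 7.07
position: [509.9, -166.9, 90.6]
tcp_rot: [0.064, -3.139, -0.002]
ft_force: [-0.3, 0.4, -0.1]
gripper_width: 62.2
[ 509.88543302 -165.28956463   92.29431923] [ 6.75344398e-02 -3.14018415e+00 -9.34685801e-04]
```

View pics/s4.png

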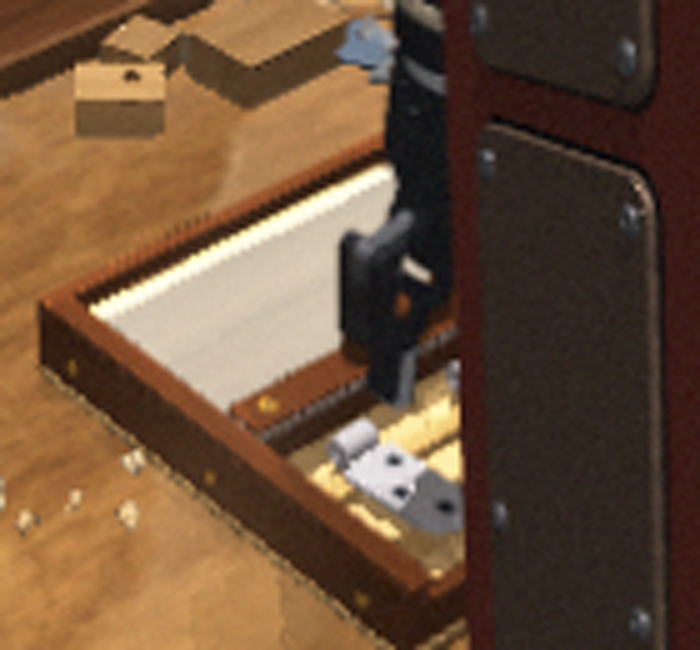

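The gripper is over the leaf (left finger at crop 395,385, leaf below it). Descending between the slats.

```bash
python3 -m handwheel '[[[0,0,-20],0,62],[[0,0,-20],0,62],[[0,0,-18],0,62],[[0,0,-12],0,62],[[0,0,-8],0,62]]'
python3 -m handwheel '[[[0,0,-3],0,62],[[0,0,-2],0,62],[[0,0,0],0,62]]'
```

```text
time_s: 7.58
position: [509.8, -164.1, 14.2]
tcp_rot: [0.071, -3.141, -0.0]
ft_force: [-1.5, 0.0, -0.2]
gripper_width: 62.1
time_s: 7.83
position: [510.6, -164.9, 10.0]
tcp_rot: [-0.07, 3.14, -0.001]
ft_force: [0.5, 0.3, -0.0]
gripper_width: 61.6
```

```bash
python3 -m handwheel '[[[0,0,-2],0,40],[[0,0,0],0,20],[[0,0,0],0,20],[[0,0,0],0,20],[[0,0,0],0,20]]' 60
python3 -m handwheel '[[[0,0,0],0,20],[[0,0,0],0,20]]'
```

```text
time_s: 8.25
position: [510.6, -164.9, 8.3]
tcp_rot: [-0.07, 3.14, -0.0]
ft_force: [-1.5, 0.6, 6.0]
gripper_width: 34.0
time_s: 8.42
position: [510.6, -164.9, 8.3]
tcp_rot: [-0.07, 3.14, -0.0]
ft_force: [-1.3, 0.4, 5.4]
gripper_width: 34.0
```

```bash
python3 -m handwheel '[[[0,0,3],0,20],[[0,0,8],0,20],[[0,0,15],0,20],[[0,0,25],0,20],[[0,0,25],0,20]]'
python3 -m handwheel '[[[0,0,25],0,20],[[-8,0,25],0,20],[[-8,10,15],0,20],[[-8,10,0],0,20],[[0,0,0],0,20]]'
python3 - <<'E'
from h import *
t=snap("top");cv2.imwrite("pics/t5.png",t["image"][:,:,::-1]);s=snap("scene");crop(s,(250,85,390,215),5,"pics/s5.png")
print(read_state()["position"],read_state()["tcp_rot"],read_state()["ft_force"])
E
```

```text
time_s: 8.83
position: [509.6, -164.6, 84.4]
tcp_rot: [0.069, -3.14, -0.001]
ft_force: [1.5, -0.3, -2.2]
gripper_width: 34.1
time_s: 9.25
position: [485.4, -143.8, 150.0]
tcp_rot: [-0.07, 3.14, -0.0]
ft_force: [-1.4, 0.2, -1.8]
gripper_width: 33.9
[ 486.29884463 -144.88091405  148.89533234] [-7.01056920e-02  3.14032306e+00 -6.80129861e-04] [-1.41277858  0.06888583 -0.61656584]
```

View pics/s5.png

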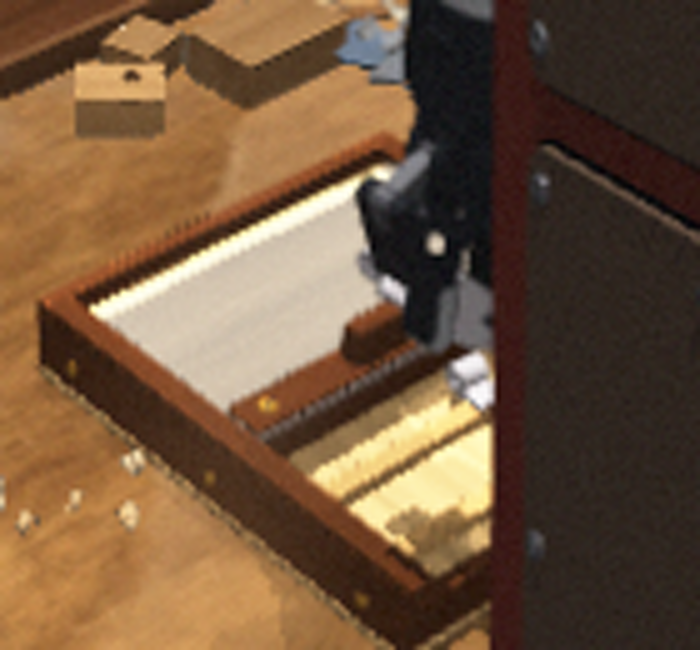

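The leaf is lifted in the gripper, with its knuckle at crop (385,280), and the double leaf still lies in the bay. Carrying it to a hover over the jamb.

```bash
python3 -m handwheel '[[[3,12,0],0.02,20],[[4,20,0],0.02,20],[[5,24,0],0.02,20],[[5,24,0],0.02,20],[[5,24,0],0.02,20]]'
python3 -m handwheel '[[[5,24,0],0.02,20],[[5,24,0],0.02,20],[[5,24,0],0.02,20],[[5,24,0],0.02,20],[[5,24,0],0.02,20]]'
python3 -m handwheel '[[[5,24,0],0.02,20],[[5,24,0],0.02,20],[[5,24,0],0.02,20],[[5,24,0],0.02,20],[[5,20,0],0.013,20]]'
python3 -m handwheel '[[[4,15,0],0,20],[[2,6,0],0,20],[[0,0,0],0,20],[[0,0,0],0,20]]'
python3 - <<'E'
from h import *
t=snap("top");crop(t,(130,100,280,230),5,"pics/t6.png");s=snap("scene");crop(s,(80,120,240,285),3.6,"pics/s6.png")
print(read_state()["position"],read_state()["tcp_rot"],read_state()["ft_force"])
E
```

```text
time_s: 9.77
position: [508.6, -39.6, 147.9]
tcp_rot: [0.228, -3.133, -0.001]
ft_force: [1.6, 0.2, -0.9]
gripper_width: 34.3
time_s: 10.18
position: [533.5, 80.8, 147.9]
tcp_rot: [0.385, -3.117, -0.0]
ft_force: [0.8, -1.0, -1.9]
gripper_width: 34.2
time_s: 10.6
position: [558.3, 197.2, 147.7]
tcp_rot: [0.531, -3.095, -0.0]
ft_force: [0.5, -1.4, -2.5]
gripper_width: 33.9
time_s: 10.93
position: [564.0, 215.9, 147.9]
tcp_rot: [0.528, -3.096, 0.001]
ft_force: [-0.2, -0.7, -1.6]
gripper_width: 34.4
[564.0111625  215.19900875 148.22069417] [ 5.25928648e-01 -3.09649424e+00  5.86898415e-04] [ 0.29738461  0.55292593 -1.48571831]
```

View pics/s6.png

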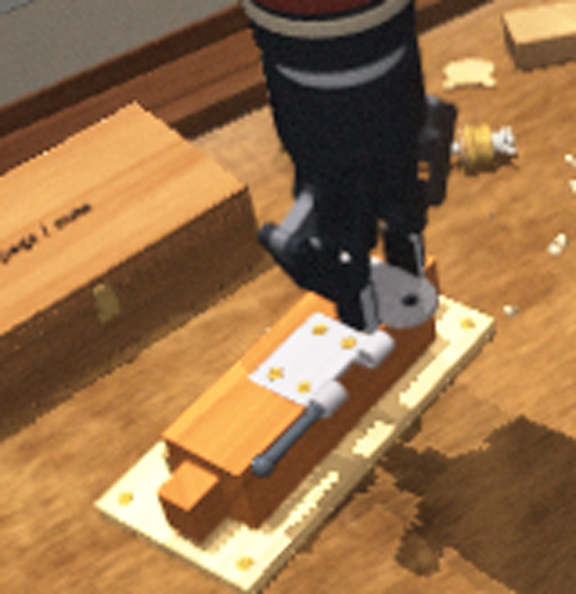

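View pics/t6.png

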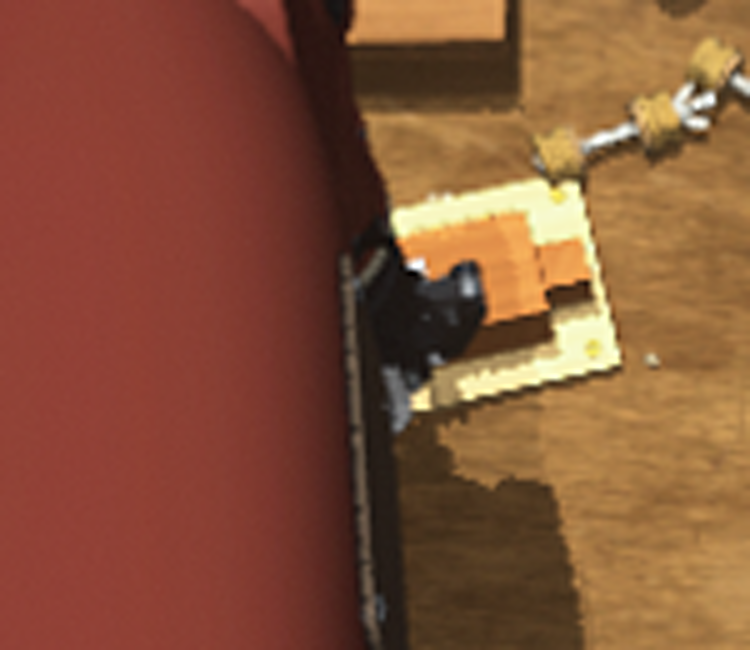

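The fixed knuckles in the scene crop are at (375,348) and (328,395). The left finger hides the leaf's knuckle, and the arm hides it from the top camera. I'll turn the tool so each camera can see the leaf in the hand and measure its offset from the TCP.

```bash
for i in 1 2; do python3 -m handwheel '[[[0,0,0],0.12,20],[[0,0,0],0.12,20],[[0,0,0],0.12,20],[[0,0,0],0.12,20],[[0,0,0],0.12,20]]'; done
python3 -m handwheel '[[[0,0,0],0,20],[[0,0,0],0,20]]'
python3 - <<'E'
from h import *
s=snap("scene");crop(s,(100,120,240,245),5.6,"pics/s7.png");t=snap("top");crop(t,(130,100,280,230),5,"pics/t7.png")
print(read_state()["position"],read_state()["tcp_rot"],read_state()["ft_force"])
E
```

```text
time_s: 11.45
position: [564.2, 215.0, 148.6]
tcp_rot: [1.425, -2.8, 0.0]
ft_force: [-0.6, -0.4, -2.1]
gripper_width: 34.1
time_s: 11.87
position: [564.2, 215.0, 148.6]
tcp_rot: [2.189, -2.253, 0.0]
ft_force: [0.4, -0.4, -1.3]
gripper_width: 33.6
time_s: 12.03
position: [564.3, 215.3, 148.6]
tcp_rot: [2.178, -2.264, 0.0]
ft_force: [-0.6, 0.1, -1.0]
gripper_width: 33.8
[564.28710219 215.65073334 148.55183634] [-2.17877719e+00  2.26323681e+00 -7.75958254e-05] [ 0.24498168  0.04093229 -0.74418941]
```

View pics/s7.png

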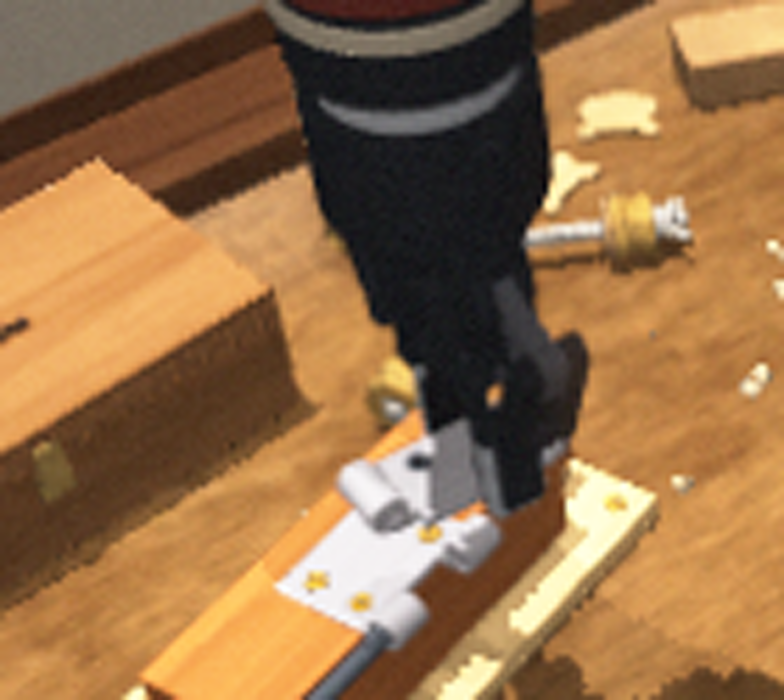

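View pics/t7.png

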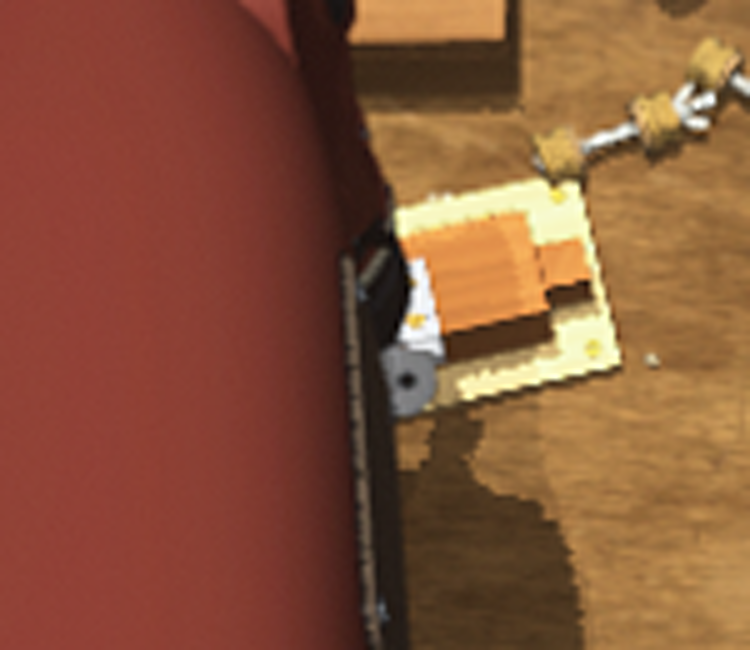

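Scene crop: the single knuckle's near end face is centred near (393,515). Top crop: the leaf's rear hole is at (407,380). I'll zoom in for precision.

Run:
```python
from h import *
s=snap("scene");crop(s,(155,195,195,240),16,"pics/s7z.png")
t=snap("top");crop(t,(195,150,235,190),14,"pics/t7z.png")
```

```text
(no output)
```

View pics/s7z.png

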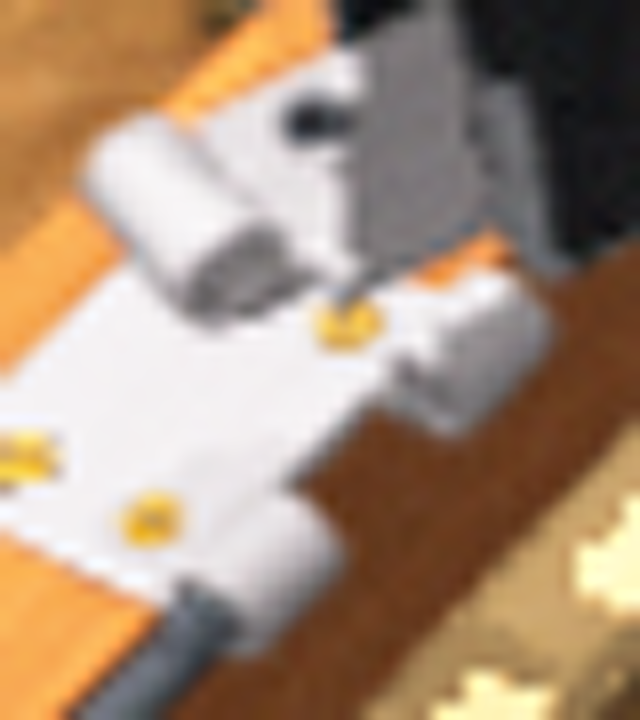

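View pics/t7z.png

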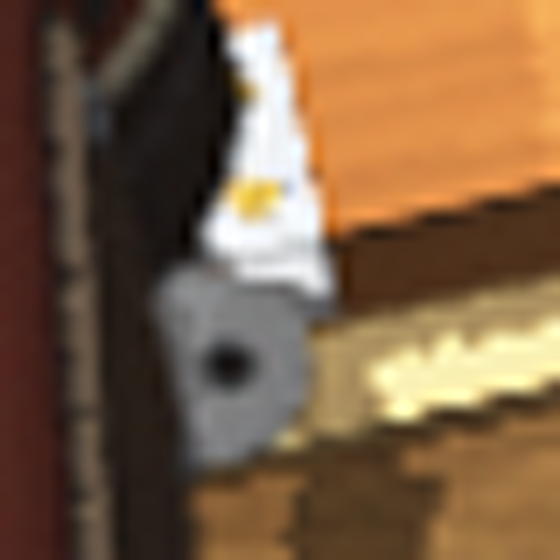

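Run:
```python
from h import *
np.set_printoptions(precision=1,suppress=True)
s=snap("scene");t=snap("top");r=read_state();print(r["position"],r["tcp_rot"])
tcp=r["position"];rv=r["tcp_rot"];psi=2*np.arctan2(rv[1],rv[0])-np.pi
for k in range(3):
    if abs(np.arctan2(np.sin(psi),np.cos(psi))-1.53)>1: psi+=np.pi
psi=np.arctan2(np.sin(psi),np.cos(psi));print("yaw",psi)
ex=np.array([np.cos(psi),np.sin(psi)]);ey=np.array([-ex[1],ex[0]])
z=lambda p:np.array(p)/16+[155,195]
for nm,p,zz in (("near face",(240,273),164.3),("neck hole",(320,120),161.2),):
    w=onz(s,z([p]),zz)[0]; d=w[:2]-tcp[:2]; print(nm,w,"leaf xy rel tcp",d@ex,d@ey)
w=onz(t,np.array([(228,365)])/14+[195,150],161.2)[0];d=w[:2]-tcp[:2];print("rear hole top",w,d@ex,d@ey)
# fixed bore from scene lower silhouette
th=.338;ax=np.array([-np.sin(th),np.cos(th),0])
o,d=ray(s,z([(397,497)]));d=d[0]/np.linalg.norm(d[0]);n=np.cross(ax,d);n/=np.linalg.norm(n);n*=-np.sign(n[2])
for c in (n,): 
    P=o-8*c; print("fixed bore scene",P+d*((70-P[2])/d[2]),c)
print(proj(s,[[598,226,70]])*1)
```

```text
[564.2 216.  148.5] [ 2.2 -2.3  0. ]
yaw 1.5357179212830314
near face [553.4 258.6 164.3] leaf xy rel tcp 42.213631585554566 12.306809468426101
neck hole [572.2 236.2 161.2] leaf xy rel tcp 20.4959869444988 -7.217428740159253
rear hole top [563.  195.8 161.2] -20.213482439829797 0.5495287956523394
fixed bore scene [601.8 228.   70. ] [-0.8 -0.3 -0.6]
[[178.8 224. ]]
```

Leaf in hand: bore is about 41 mm ahead of the TCP and centred, and the rear hole agrees. The cameras differ by 2–4 mm on the jamb's fore-aft position. I'll refine that by light touches on the plain wood beside the hinge: the jamb top (66.5) for height and its near face (10 mm ahead of the bore axis) for fore-aft.

```bash
for i in 1 2; do python3 -m handwheel '[[[3.4,-5.1,-6.5],-0.12,20],[[3.4,-5.1,-6.5],-0.12,20],[[3.4,-5.1,-6.5],-0.12,20],[[3.4,-5.1,-6.5],-0.12,20],[[3.4,-5.1,-6.5],-0.12,20]]' 80; done
python3 -m handwheel '[[[0,0,0],0,20],[[0,0,0],0,20],[[0,0,0],0,20]]'
python3 - <<'E'
from h import *
s=snap("scene");crop(s,(100,140,240,265),5.6,"pics/s8.png");t=snap("top");crop(t,(150,110,270,210),6,"pics/t8.png")
r=read_state();print(r["position"],2*np.arctan2(r["tcp_rot"][1],r["tcp_rot"][0]),r["ft_force"])
E
```

```text
time_s: 12.75
position: [581.4, 190.4, 115.7]
tcp_rot: [1.409, -2.808, 0.0]
ft_force: [0.4, 0.8, -1.1]
gripper_width: 33.6
time_s: 13.17
position: [598.4, 164.9, 83.1]
tcp_rot: [0.517, -3.099, 0.0]
ft_force: [-1.2, 0.3, -0.5]
gripper_width: 33.3
time_s: 13.42
position: [598.2, 165.4, 83.8]
tcp_rot: [-0.533, 3.096, 0.0]
ft_force: [0.4, 0.0, -2.0]
gripper_width: 33.3
[598.32640947 165.53995197  83.96678712] 3.481511165545429 [ 0.40359609  0.19958628 -1.27581244]
```

View pics/s8.png

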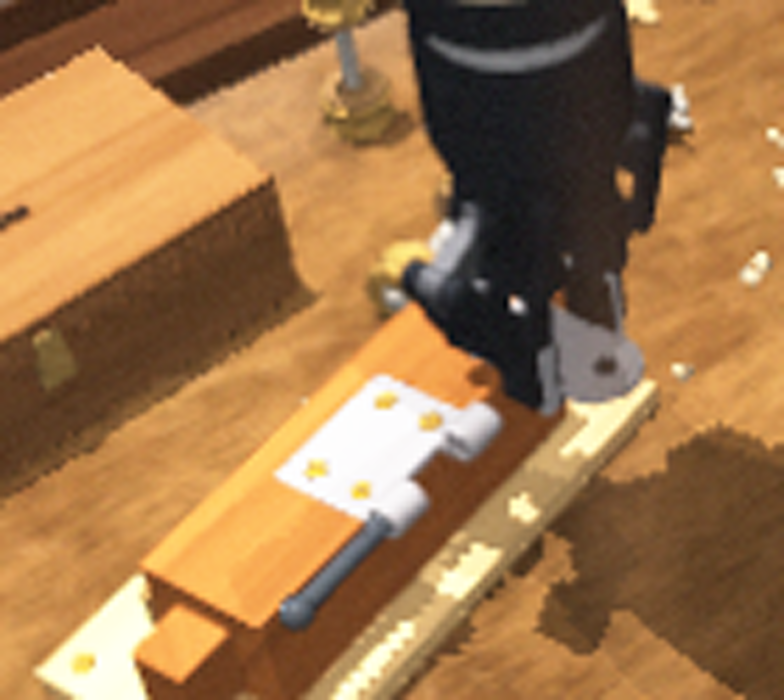

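View pics/t8.png

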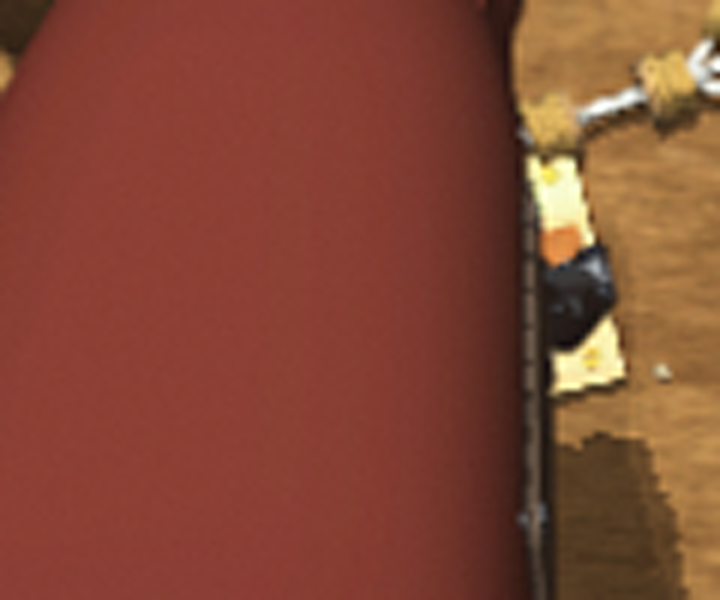

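The leaf hovers over the plain wood on the far side of the hinge. I'll lower it in small steps until it touches.

```bash
python3 -m handwheel '[[[0,0,-7],0,20],[[0,0,-6],0,20],[[0,0,-4],0,20],[[0,0,-2],0,20],[[0,0,0],0,20]]' 
python3 -m handwheel '[[[0,0,-1],0,20],[[0,0,-1],0,20],[[0,0,0],0,20]]' 
python3 -m handwheel '[[[0,0,-1],0,20],[[0,0,0],0,20]]' 
python3 -m handwheel '[[[0,0,-1],0,20],[[0,0,0],0,20]]'
```

```text
time_s: 13.93
position: [597.7, 165.1, 63.6]
tcp_rot: [0.527, -3.096, -0.0]
ft_force: [-0.6, 0.4, -2.0]
gripper_width: 33.2
time_s: 14.18
position: [598.3, 165.1, 62.4]
tcp_rot: [-0.527, 3.097, 0.0]
ft_force: [-0.3, -0.3, -1.2]
gripper_width: 33.2
time_s: 14.35
position: [598.3, 165.1, 61.4]
tcp_rot: [-0.527, 3.097, 0.0]
ft_force: [0.3, -0.6, -1.3]
gripper_width: 33.3
time_s: 14.52
position: [598.2, 165.1, 60.3]
tcp_rot: [0.527, -3.097, -0.0]
ft_force: [-0.1, -1.0, -1.9]
gripper_width: 33.3
```

```bash
for i in 1 2 3; do python3 -m handwheel '[[[0,0,-0.7],0,20],[[0,0,0],0,20]]' | sed -n '2p;4p'; done
```

```text
position: [598.2, 165.1, 59.7]
ft_force: [-0.9, 0.5, -2.2]
position: [598.3, 165.1, 59.0]
ft_force: [-0.5, -0.4, -1.6]
position: [598.3, 165.1, 58.5]
ft_force: [-2.1, -0.0, 2.0]
```

```bash
for i in 1 2; do python3 -m handwheel '[[[0,0,-0.6],0,20],[[0,0,0],0,20]]' | sed -n '2p;4p'; done
```

```text
position: [598.3, 165.1, 58.1]
ft_force: [-2.6, -0.6, 5.9]
position: [598.3, 165.1, 57.7]
ft_force: [-3.1, -0.0, 6.4]
```

```bash
python3 -m handwheel '[[[0,0,2],0,20],[[0,0,0],0,20],[[0,0,0],0,20]]' | sed -n '2p;4p'
for i in 1 2 3 4 ; do python3 -m handwheel '[[[0,0,-0.4],0,20],[[0,0,0],0,20]]' | sed -n '2p;4p'; done
```

```text
position: [598.2, 165.2, 59.0]
ft_force: [-0.4, -0.1, -1.0]
position: [598.2, 165.1, 58.7]
ft_force: [1.0, -0.0, 1.7]
position: [598.2, 165.2, 58.4]
ft_force: [-1.9, 0.1, 3.1]
position: [598.3, 165.1, 58.1]
ft_force: [-2.4, -0.5, 4.6]
position: [598.2, 165.1, 57.8]
ft_force: [-3.1, -1.2, 6.5]
```

Height reference is clean: contact at TCP z≈58.85, and it repeats, so the bore is at TCP+15.65 and the final TCP z is ≈54.35. Now I'll back off along the leaf axis, lower to z≈44, and touch the near face.

```bash
python3 -m handwheel '[[[0,0,6],0,20],[[-8,-2.8,0],0,20],[[-8,-2.8,0],0,20],[[-8.4,-3,0],0,20],[[0,0,0],0,20]]' 
python3 -m handwheel '[[[0,0,-6],0,20],[[0,0,-6],0,20],[[0,0,-6],0,20],[[0,0,-1.5],0,20],[[0,0,0],0,20]]'
```

```text
time_s: 16.68
position: [572.2, 156.1, 63.4]
tcp_rot: [0.527, -3.095, 0.0]
ft_force: [0.6, 0.3, -1.4]
gripper_width: 33.4
time_s: 17.1
position: [573.4, 156.5, 43.0]
tcp_rot: [0.527, -3.096, -0.0]
ft_force: [-0.5, 0.8, -2.1]
gripper_width: 33.3
```

```bash
python3 -m handwheel '[[[1.9,0.66,0],0,20],[[0,0,0],0,20]]'  | sed -n '2p;4p'
for i in 1 2 3; do python3 -m handwheel '[[[0.94,0.33,0],0,20],[[0,0,0],0,20]]'  | sed -n '2p;4p'; done
```

```text
position: [576.4, 157.4, 44.2]
ft_force: [0.3, -0.1, -1.3]
position: [577.1, 157.6, 44.3]
ft_force: [0.4, 0.3, -1.2]
position: [577.9, 157.9, 44.2]
ft_force: [0.0, -1.7, -1.5]
position: [578.8, 158.2, 44.1]
ft_force: [0.3, -0.1, -1.9]
```

```bash
for i in 1 2 3 4; do python3 -m handwheel '[[[0.94,0.33,0],0,20],[[0,0,0],0,20]]'  | sed -n '2p;4p'; done
```

```text
position: [579.7, 158.5, 44.1]
ft_force: [0.4, -0.5, -1.5]
position: [580.6, 158.9, 44.1]
ft_force: [0.3, -0.4, -0.6]
position: [581.0, 159.1, 43.9]
ft_force: [-2.4, 0.2, -0.4]
position: [581.0, 159.1, 43.6]
ft_force: [-5.0, -1.6, -0.3]
```

The face touch plateaus at TCP (581.0,159.1), which puts the aligned fore-aft position 2 mm back. That agrees with the cameras (implied bore offset 41.4 mm). Target TCP is ≈ (560.1,212.4). I'll rise and go above the gap.

```bash
python3 -m handwheel '[[[-3,-1,0],0,20],[[0,0,15],0,20],[[0,0,16],0,20],[[0,0,11],0,20],[[-6,17,0],0,20]]' 
python3 -m handwheel '[[[-6,17,0],0,20],[[-6,17,0],0,20],[[0,3,0],0,20],[[0,0,0],0,20],[[0,0,0],0,20]]'
python3 - <<'E'
from h import *
s=snap("scene");crop(s,(135,190,215,250),9,"pics/s9.png")
r=read_state();print(r["position"],2*np.arctan2(r["tcp_rot"][1],r["tcp_rot"][0])-np.pi,r["ft_force"])
E
```

```text
time_s: 18.85
position: [576.4, 174.0, 88.9]
tcp_rot: [-0.522, 3.092, -0.002]
ft_force: [1.4, 0.4, -0.9]
gripper_width: 33.6
time_s: 19.27
position: [561.7, 212.3, 86.2]
tcp_rot: [-0.528, 3.096, -0.001]
ft_force: [0.5, -0.7, -1.5]
gripper_width: 33.3
[561.77555678 211.95283896  86.15627874] 0.3369253080787238 [-0.46902425 -0.61652463 -1.5751606 ]
```

View pics/s9.png

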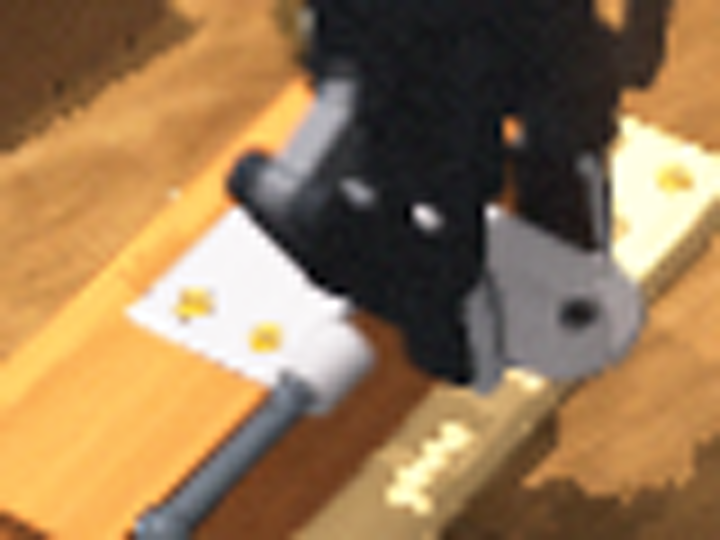

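Run:
```python
from h import *
np.set_printoptions(precision=2,suppress=True)
s=snap("scene");r=read_state();tcp=r["position"];print(tcp)
th=.339;ex=np.array([np.cos(th),np.sin(th)]);ey=np.array([-ex[1],ex[0]])
w=onz(s,np.array([(578,313)])/9+[135,190],tcp[2]+12.7)[0];d=w[:2]-tcp[:2];print("rear hole rel tcp",d@ex,d@ey)
z=lambda p:np.array(p)/16+[155,195]
ax=np.r_[ey,0]
for p in ((345,560),(450,435)):
    o,d=ray(s,z([p]));d=d[0]/np.linalg.norm(d[0]);n=np.cross(ax,d);n/=np.linalg.norm(n);n*=-np.sign(n[2])
    P=o-8*n;P=P+d*((70-P[2])/d[2]);print(P,"ex,ey",P[:2]@ex,P[:2]@ey)
print("tcp",tcp[:2]@ex,tcp[:2]@ey)
```

```text
[561.76 211.79  86.09]
rear hole rel tcp -18.244852090540085 0.5341864035635124
[596.67 239.39  70.  ] ex,ey 642.3223967905508 27.345588639993082
[606.68 216.4   70.  ] ex,ey 644.1173984959937 2.3387351258074602
tcp 600.2205484953212 12.923983386920156
```

```bash
python3 -m handwheel '[[[-1.5,0.3,-4],0,20],[[0,0,-4],0,20],[[0,0,-3],0,20],[[0,0,-2],0,20],[[0,0,0],0,20]]' | sed -n '2p;4p'
for i in 1 2 3; do python3 -m handwheel '[[[0,0,-1],0,20],[[0,0,-1],0,20],[[0,0,0],0,20]]' | sed -n '2p;4p'; done
```

```text
position: [559.5, 212.5, 72.3]
ft_force: [0.5, -0.7, -2.0]
position: [559.8, 212.8, 71.0]
ft_force: [-0.1, 0.4, -0.3]
position: [559.8, 212.8, 68.9]
ft_force: [1.0, -0.7, -0.9]
position: [559.7, 212.8, 66.8]
ft_force: [0.2, 0.1, -1.5]
```

No contact on entry. Continuing down.

```bash
for i in 1 2 3 4 5 6; do python3 -m handwheel '[[[0,0,-1],0,20],[[0,0,-1],0,20],[[0,0,0],0,20]]' | sed -n '2p;4p'; done
```

```text
position: [559.7, 212.8, 64.8]
ft_force: [-1.2, -0.1, -2.2]
position: [559.7, 212.8, 62.9]
ft_force: [-0.4, -0.7, -2.4]
position: [559.7, 212.8, 60.9]
ft_force: [0.6, 0.2, -1.5]
position: [559.7, 212.8, 58.8]
ft_force: [-0.2, 0.1, -1.4]
position: [559.7, 212.7, 56.8]
ft_force: [0.6, 0.1, -1.6]
position: [559.7, 212.7, 54.8]
ft_force: [-0.5, -0.5, -1.2]
```

```bash
python3 -m handwheel '[[[0.2,-0.4,-0.45],0,20],[[0,0,0],0,20],[[0,0,0],0,20],[[0,0,0],0,20]]'
python3 - <<'E'
from h import *
s=snap("scene");crop(s,(135,190,215,250),9,"pics/s10.png");t=snap("top");cv2.imwrite("pics/t10.png",t["image"][:,:,::-1])
crop(s,(0,0,560,420),1.4,"pics/s10f.png")
r=read_state();print(r["position"],2*np.arctan2(r["tcp_rot"][1],r["tcp_rot"][0])-np.pi,r["ft_force"],r["joint_vel"])
E
```

```text
time_s: 22.37
position: [560.1, 212.4, 54.7]
tcp_rot: [-0.527, 3.097, -0.0]
ft_force: [-0.3, 1.2, -1.5]
gripper_width: 33.1
[560.03496716 212.42863082  54.63357322] 0.33721373107091024 [-0.07360412  0.08898186 -1.94054633] [ 4.13151534e-04 -3.21994740e-04  2.14835023e-04  6.60745141e-04
 -3.53180421e-04  8.73387250e-05]
```

View pics/s10.png

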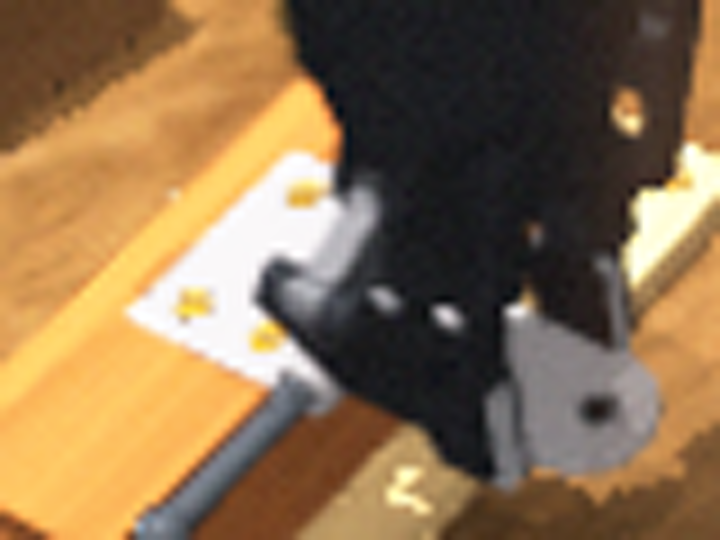

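View pics/t10.png

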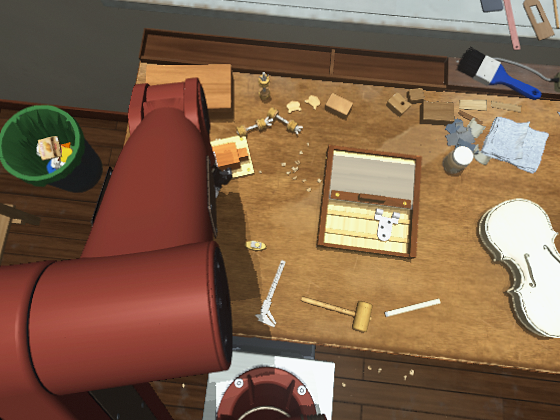

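View pics/s10f.png

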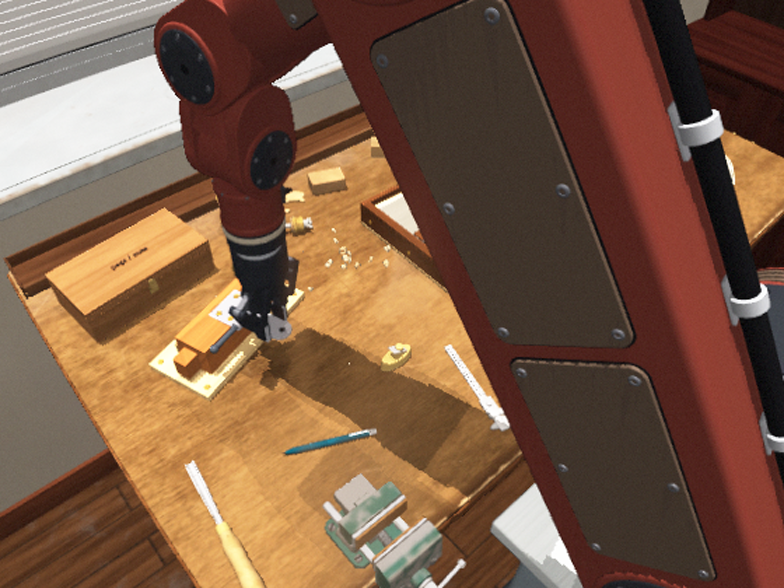

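The final views show the knuckle down in the gap beside the pin, free of contact. The cover is fully open, the two-knuckle leaf is in the bay at top-view (388,225), and the plane and pencil are unmoved. Handing in.

```bash
python3 -c "
from workcell import *
r=read_state();print(r['time_s'],r['position'],r['ft_force'],r['gripper_width']);print(close_job())"
```

```text
22.4667 [560.03496716 212.42863082  54.63357322] [-0.07360412  0.08898186 -1.94054633] 33.269205916550376
the job is handed in; nothing more can be done
None
```

I slid the cover fully open, took out the single-knuckle leaf, and lowered its knuckle into the gap between the jamb's two knuckles. I handed the job in at 22.5 s with the leaf still gripped at 80 N.

**Position:** I set the position from light touches of the leaf on plain jamb wood (about 5–6 N at most). By those touches the hole is about 0.3 mm high and within about 0.3 mm of the axis fore-aft. It went into the gap without contact, so it is within the 2 mm of end play. The yaw was 0.337, against about 0.338 measured for the jamb.

**Last checks:** The arm was still. The only force reading was about -1.9 N vertically, close to the 1.3 N weight of the leaf, so it was not pressing on the jamb. The pictures show the cover open, the two-knuckle leaf in the bay, and the pencil and plane apparently where they were.

**Disagreements and limits:**
- The two cameras differed by 2–4 mm on the jamb's fore-aft position, so I relied on the touches there.
- The gripper read 33–34 mm on the 36 mm plate.
- The fingers hid the knuckle in the final views, so I did not see the holes lined up directly.
- The push on the cover reached about 35 N along its slide (about 42 N in total) when it met its stop. That was with the fingertips.

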